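Return the green-label spice jar to the raised ledge

ROBOT

A 6-joint arm with a two-finger parallel gripper is mounted at the origin on a cart in front of the work surface, level with it; the furniture and walls round the work are solid. World frame = base frame: x ahead of the robot, y to its left, z up, the work surface at z = 0. Lengths are in mm, angles in rad, forces in N, time in s.
With the tool pointing down it reaches from about 350 to 775 mm from the base axis. Payload 7.3 kg.
Tool frame: the origin (TCP) lies on the centre line of the jaws, within the pads' length; the fingertips stand 22 mm ahead of it and the grasp point (between the pads) lies 3 mm ahead of it (bot.finger_overhang is the distance from the TCP to the fingertips, in mm); y points along the fingers, z is the direction in which the jaws open and shut, and the axes are right-handed (so a half turn about y gives the same grasp; the last joint's range is limited). The gripper opens to 92 mm and grips with 3 to 60 N. Pads are 19 mm wide; open, the fingers measure 130 mm over their backs; the gripper's body (75 mm by 190 mm) begins 47 mm behind the grasp point.
Start: joints at [1.022, 0.342, 1.524, -0, 1.275, -0.146], TCP at [205.784, 483.007, 248.741] pointing down, gripper open.
Joint ranges: [-2.53, 2.53], [-0.77, 2.02], [0.04, 2.7], [-1, 4.14], [0.28, 2.66], [-3.11, 3.11]. Speed limits (rad/s): [2.57, 2.57, 3.14, 3.14, 3.14, 3.14].

INTERFACE

Orientations are given as [roll, pitch, yaw] about the fixed x, y, z axes, in that order (R = Rz(yaw) Ry(pitch) Rx(roll)).
In Python, from plant import bot, viewer, find_in, spot_point gives the robot as it stands.
- The arm moves only by the tool send_rows, never from a script. Its argument "moves" is a list of rows, each a list of 3 entries, a list of its own where there are three numbers: the shift along the tool's x, y, z in mm, then the turn, a rotation vector about the tool's x, y, z in degrees, then the finger opening in mm, from 0 to 91.8. A call has 1 to 20 rows; each row shifts and turns the pose as measured when the row begins, along the tool's axes as they then stand; what a row does not reach is not made up. A row lasts 1/8 s, in which the tool goes at most 62.5 mm and 10.7 degrees, less where a joint would pass 70% of its speed; a pose out of reach is approached as far as the arm can. A call with a gripper value outside its range is refused whole. The fingers move at their own pace and stop on an object; the grip force is fixed at half the most. Time passes only in rows, so rows that do not move let the fingers close. It gives the time, the measured TCP pose, the force and the opening at its end, in the units of the state.
- bot.get_obs(): the state, without advancing time (a new reading comes with each control period).
- viewer.capture(name): name is "scene" or "top" or "wrist"; returns the picture (420x560x3 uint8, blue, green, red); there is no depth.
- viewer.camera_model(name): a dict with "fx", "fy", "cx", "cy" (pixels), "rvec" (rotation vector, rad) and "tvec" (3), from world to camera coordinates, as OpenCV has them. Camera axes: x right, y down, z forward; pixel columns grow to the right and rows downward; lengths in mm; the calibration is good to about 2 mm. The wrist camera is an equidistant fisheye: a pixel r from the principal point sees the ray r / f radians off the axis. A picture is of the moment at which its call begins: read the wrist's pose just before it. camera_model takes no time and is no camera call; for the wrist camera it gives the pose at the moment of the call.
- bot.close_job(): hands the job in, once; it reports no verdict.
Trained networks look in the newest picture that a camera, given by its name, has taken for a name from the list of things; names that differ only in an ending like _2 or _b are one class to them, and where a whole thing is asked for, a point or a joint stands for the part that bears it (a point fixed in the world has none). Each returns a list of dicts, best first, with "conf" (0 to 1); they miss things now and then, are a little off and sometimes report something else, mostly with a low value. They report only what shows in the picture. A call takes as long as a camera call. They do not tell look-alikes from the thing itself.
- find_in(camera, thing): "extent" ([centre column, centre row, width, height] in pixels, round what is visible of it).
- spot_point(camera, thing): "point" ([column, row] in pixels: a listed point, or the origin of a listed thing).
The state is a dict: "time": time; "joint_positions": joint angles; "dq": joint speeds; "tau": joint torques, N m; "tool_pos": TCP position; "tcp_rot": TCP orientation; "contact_force": force on the tool from outside, world axes, zero at the start; "moment": the same for the moment, N m; "grip_width": finger opening in mm.
Only numpy, scipy, OpenCV 4.12 (cv2) and the standard library are available. Lean on these libraries where they do the work, as an engineer would, in place of code of your own. Each camera call takes 0.05 s, during which the arm holds its last target.

TASK

Put the spice jar with the green label back on the narrow raised wooden ledge: stand it upright in the gap, about midway between the two shakers, with its whole foot on the board. Set it down gently rather than dropping it, let go, and leave the other jars and the shakers where they stand.

Things in the scene. Friction and masses are not known exactly. Their poses are not given: they have to be found in the camera images.
- green_jar_mid (a point): glass spice jar with a red cap and a green label, 45 mm across, 106 mm tall; the cap is the top 21 mm, the glass below it is 42 mm across. Loose, 0.08 to 0.16 kg, stands upright on the worktop at the start. The point is at its centre, 53 mm above its foot; z up along the jar. Its red cap has a small green mark on top; on the other two jars the mark is pale. This is the one to move; its place among the three jars on the worktop changes.
- brown_jar_1_mid (a point): glass spice jar with a red cap and a brown label, 45 mm across, 106 mm tall; the cap is the top 21 mm, the glass below it is 42 mm across. Loose, 0.08 to 0.16 kg, stands upright on the worktop at the start. The point is at its centre, 53 mm above its foot; z up along the jar. Leave it alone.
- brown_jar_2_mid (a point): glass spice jar with a red cap and a brown label, 45 mm across, 106 mm tall; the cap is the top 21 mm, the glass below it is 42 mm across. Loose, 0.08 to 0.16 kg, stands upright on the worktop at the start. The point is at its centre, 53 mm above its foot; z up along the jar. Leave it alone.
- ledge_top (a point): middle of the upper face of a pale wooden ledge, a low bench fixed to the worktop: board 72 mm deep (x), 320 mm long (y), 14 mm thick, its flat upper face 90 mm above the worktop, no rim. The point lies on that face; x points across the ledge, away from the robot to the wall; y along the ledge, to the left; z up.
- shaker_left_mid (a point): see-through shaker with a grey domed top, 44 mm across, 90 mm tall, standing loose on the ledge near its left (+y) end, about 120 mm from the ledge's middle. The point is at its centre, 45 mm above its foot.
- shaker_right_mid (a point): see-through shaker with a grey domed top, 44 mm across, 90 mm tall, standing loose on the ledge near its right (-y) end, about 120 mm from the ledge's middle. The point is at its centre, 45 mm above its foot.
Things that resemble listed ones, but are neither listed nor needed, are in the scene too. What is shaped like the part that bears green_jar_mid but yellow is not meant.

How it is judged:
By the outcome, as a careful person would: the job done as asked, in the order asked, and still so for the second after the job is handed in, with the robot touching nothing.
It also fails if it takes over 38 s, if anything falls off the work surface, if the arm or the gripper's body presses on something with over 40 N, if the wrist force passes 120 N, or if a joint passes its speed limit or range.

## Working session

There is one attempt and no reset: what is moved stays moved. The work goes in short steps, Python scripts to look and compute and a tool call to move; the robot and the scene stay as the last step left them, time stands still between calls to the robot, and variables do not carry over. Pictures are saved under pics/ and viewed, and the job is handed in when it is done.

Besides the shell and the picture viewer there is one more tool, called after ">>>" as name(argument=value, ...) on one line, values as JSON. send_rows: Moves the arm, as the interface text tells. Its arguments: {"type":"object","properties":{"moves":{"type":"array","items":{"type":"array"}}},"required":["moves"]}

```bash
mkdir -p pics; ls; python3 - <<'E'
from plant import bot, viewer, find_in, spot_point
import cv2
print(bot.get_obs())
for n in ("scene","top","wrist"):
    im=viewer.capture(n); cv2.imwrite(f"pics/{n}0.png",im)
    print(n,viewer.camera_model(n))
    if n!="wrist":
      for t in ("green_jar_mid","brown_jar_1_mid","ledge_top","shaker_left_mid"):
        print(t,[(round(d['conf'],2),[round(v) for v in d['point']]) for d in spot_point(n,t)])
E
```

```text
pics
{'time': 0.0, 'joint_positions': array([ 1.02197536e+00,  3.42725560e-01,  1.52505063e+00, -6.53096555e-06,
        1.27536019e+00, -1.45990851e-01]), 'dq': array([-0.00019773, -0.00178248,  0.00151939,  0.00161499,  0.00069157,
        0.00278243]), 'tau': array([-4.29802794e-04, -4.31228828e+01, -2.44219851e+01,  7.17144390e-02,
        5.59333863e-02, -1.47729434e-04]), 'tool_pos': array([205.5899067 , 482.6605157 , 248.03172176]), 'tcp_rot': array([-1.57232453e+00,  2.18390750e-04, -4.02828376e-01]), 'contact_force': array([ 0.75281365, -0.76935795, -0.20525581]), 'moment': array([0.03643157, 0.00425231, 0.03674259]), 'grip_width': 91.67736671161386}
scene {'fx': 467.3060234534763, 'fy': 467.3060234534763, 'cx': 272.1619792061033, 'cy': 206.53654646683947, 'rvec': array([ 2.30466426, -0.6249957 ,  0.2757347 ]), 'tvec': array([-553.82674328,  125.10262198, 1050.93456745])}
green_jar_mid [(0.93, [259, 203]), (0.85, [216, 195]), (0.83, [177, 199]), (0.76, [194, 178])]
brown_jar_1_mid [(0.96, [233, 234])]
ledge_top [(0.78, [320, 247])]
shaker_left_mid [(0.69, [356, 202])]
top {'fx': 480.9194387554711, 'fy': 480.9194387554711, 'cx': 280.72159421228815, 'cy': 199.5337876868236, 'rvec': array([ 2.16222004, -2.20746397,  0.06871026]), 'tvec': array([-210.3054582 ,  523.19639435, 1190.37080417])}
green_jar_mid [(0.93, [213, 229]), (0.79, [248, 195]), (0.77, [205, 268]), (0.69, [180, 237]), (0.63, [233, 268]), (0.3, [334, 183])]
brown_jar_1_mid [(0.63, [273, 234])]
ledge_top [(0.75, [336, 185])]
shaker_left_mid []
wrist {'fx': 325.19226210127806, 'fy': 325.19226210127806, 'cx': 276.8766259593213, 'cy': 208.4775335827612, 'rvec': array([-2.40785912, -1.59298246, -0.23793493]), 'tvec': array([-525.90333794,  -36.67960082,  389.9190747 ])}
```

```bash
python3 - <<'E'
import cv2
for n in ("scene","top"):
    cv2.imwrite(f"pics/{n}0c.png",cv2.resize(cv2.imread(f"pics/{n}0.png")[120:320,130:400],None,fx=2.9,fy=2.9,interpolation=cv2.INTER_CUBIC))
E
```

```text
(no output)
```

View pics/scene0.png

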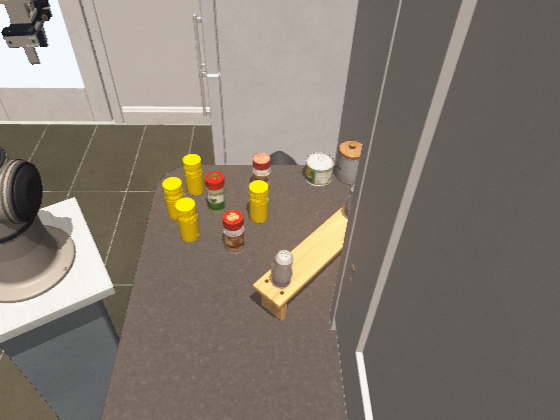

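View pics/top0.png

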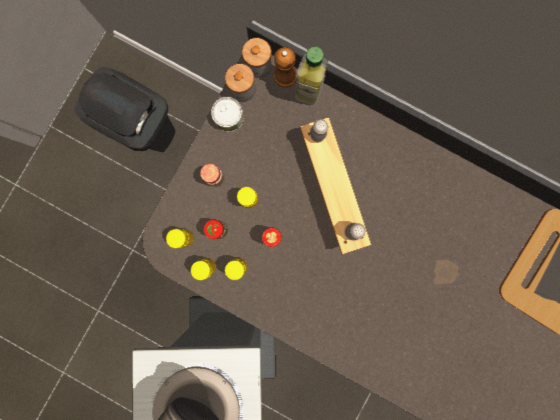

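View pics/wrist0.png

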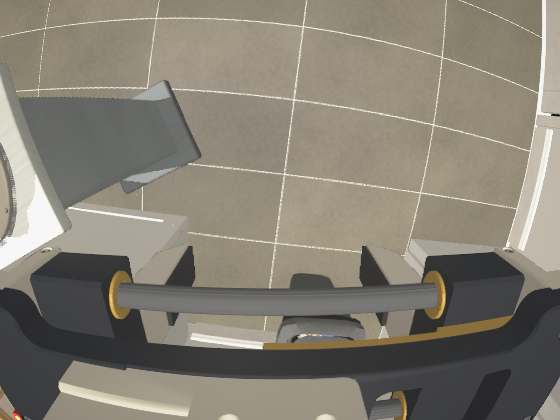

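```bash
cat > h.py <<'E'
import numpy as np, cv2
from plant import bot, viewer, find_in, spot_point
def cam(n):
    m=viewer.camera_model(n); R=cv2.Rodrigues(np.array(m['rvec']))[0]; t=np.array(m['tvec']); return m,R,t
def ray(n,p):
    m,R,t=cam(n); d=np.array([(p[0]-m['cx'])/m['fx'],(p[1]-m['cy'])/m['fy']])
    if n=='wrist':
        th=np.linalg.norm(d); v=np.r_[d/th*np.sin(th),np.cos(th)]
    else: v=np.r_[d,1]
    return -R.T@t, R.T@v/np.linalg.norm(v)
def atz(n,p,z):
    o,d=ray(n,p); return o+d*(z-o[2])/d[2]
def tri(a,b):
    A=[];B=[]
    for n,p in (a,b):
        o,d=ray(n,p); P=np.eye(3)-np.outer(d,d); A.append(P);B.append(P@o)
    x=np.linalg.solve(sum(A),sum(B)); return x,[np.linalg.norm(P@x-b) for P,b in zip(A,B)]
def proj(n,X):
    m,R,t=cam(n); c=R@np.asarray(X,float)+t
    if n=='wrist':
        r=np.hypot(c[0],c[1]); th=np.arctan2(r,c[2]); q=c[:2]/r*th
    else: q=c[:2]/c[2]
    return q*m['fx']+[m['cx'],m['cy']]
E
python3 - <<'E'
from h import *
np.set_printoptions(precision=1,suppress=True)
print(-cam('top')[1].T@cam('top')[2],-cam('scene')[1].T@cam('scene')[2])
print('green mid',tri(('scene',[216,191]),('top',[213.5,229])))
for p in ([213,229],[271,237],[211,174],[247,197],[178,238],[202,270],[235,269]): print(p,atz('top',p,106))
print('ledge corners')
for p in ([302,126],[329,119],[370,244],[342,252]): print(p,atz('top',p,90))
print('shaker tops',atz('top',[320,127],175),atz('top',[357,231],175))
E
```

```text
[ 437.4 -225.7 1221.8] [ 135.7 -828.4  849.9]
green mid (array([448.7, -57.3,  55.5]), [np.float64(0.7804160058743378), np.float64(0.7804160058744436)])
[213, 229] [447.6 -63.1 106. ]
[271, 237] [ 426.3 -197.2  106. ]
[211, 174] [575.9 -59.9 106. ]
[247, 197] [ 520.3 -143.1  106. ]
[178, 238] [428.4  18.2 106. ]
[202, 270] [353.8 -36.7 106. ]
[235, 269] [ 354.5 -112.8  106. ]
ledge corners
[302, 126] [ 688.3 -275.7   90. ]
[329, 119] [ 703.8 -340.4   90. ]
[370, 244] [ 405.1 -428.3   90. ]
[342, 252] [ 387.8 -362.2   90. ]
shaker tops [ 666.4 -311.5  175. ] [ 436.2 -385.8  175. ]
```

View pics/top0c.png

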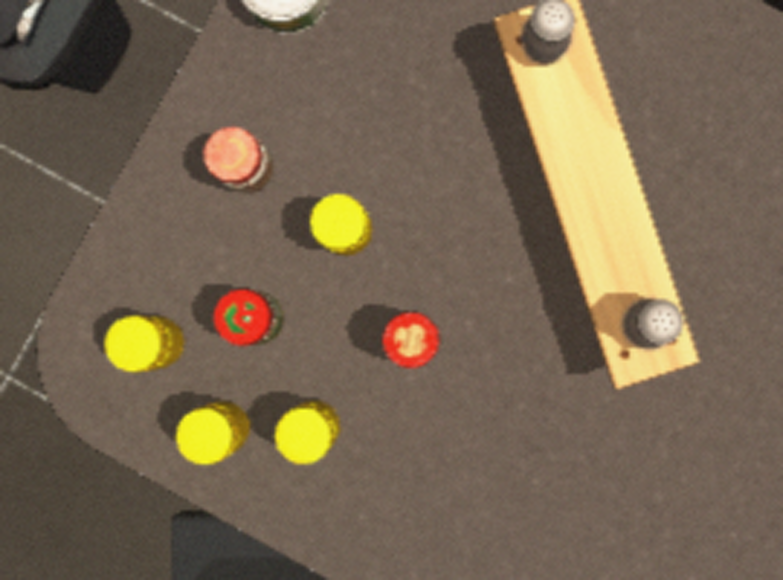

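View pics/scene0c.png

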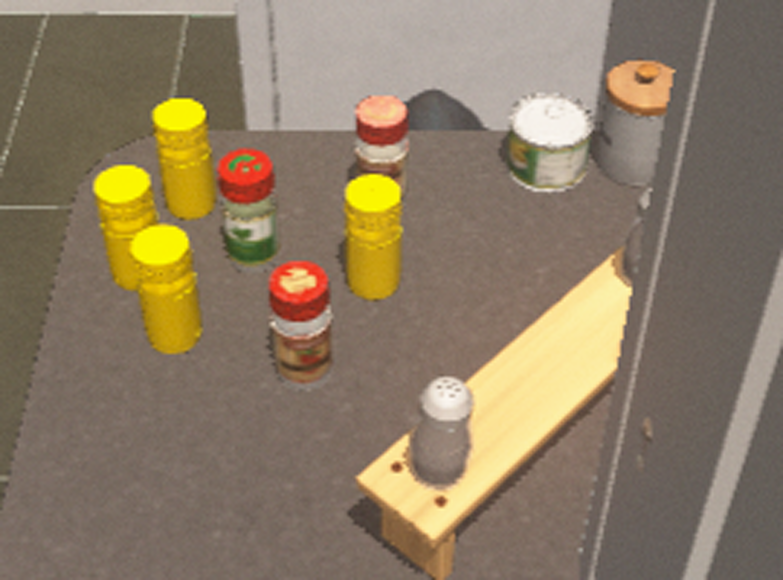

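Candidates by top-view pixel: green-marked red cap at (213,229), pale-marked red caps at (271,237) and (211,174), and yellow look-alikes at (247,197), (178,238), (202,270) and (235,269). The enlarged crops show that (213,229) has the green mark and the green label, so it is the target, at about (448,-60). The jaw heading the gripper already has fits between its neighbours. I'll hover above it and look again.

>>> send_rows(moves=[[[36,0,-33],[0,0,0],75],[[36,0,-33],[0,0,0],75],[[36,0,-33],[0,0,0],75],[[36,0,-33],[0,0,0],75],[[36,0,-33],[0,0,0],75],[[36,0,-33],[0,0,0],75],[[36,0,-33],[0,0,0],75],[[36,0,-33],[0,0,0],75],[[36,0,-33],[0,0,0],75],[[36,0,-33],[0,0,0],75],[[36,0,-33],[0,0,0],75],[[0,0,0],[0,0,0],75],[[0,0,0],[0,0,0],75]])

```text
time: 2.17
tool_pos: [435.5, -20.3, 250.1]
tcp_rot: [-1.565, -0.006, -0.401]
contact_force: [-0.5, 0.2, 1.2]
grip_width: 75.1
```

```bash
cat >> h.py <<'E'
from scipy.spatial.transform import Rotation as Ro
def delta(target):
    o=bot.get_obs(); R=Ro.from_euler('xyz',o['tcp_rot']).as_matrix()
    return R.T@(np.asarray(target,float)-o['tool_pos'])
E
python3 - <<'E'
from h import *
np.set_printoptions(precision=1,suppress=True)
im=viewer.capture('wrist'); cv2.imwrite('pics/wrist1.png',im)
for X in ([448,-60,106],[448,-60,0],[551,-350,90]): print(proj('wrist',X))
for t in ("green_jar_mid","ledge_top"):
    print(t,[(round(d['conf'],2),[round(v) for v in d['point']]) for d in spot_point('wrist',t)])
print(delta([448,-60,200]))
E
```

```text
[240.7 229. ]
[249.2 198.3]
[ 92.2 359.4]
green_jar_mid [(0.71, [167, 151]), (0.69, [314, 165]), (0.68, [242, 210]), (0.67, [213, 292])]
ledge_top []
[ 26.8  50.3 -32.6]
```

View pics/wrist1.png

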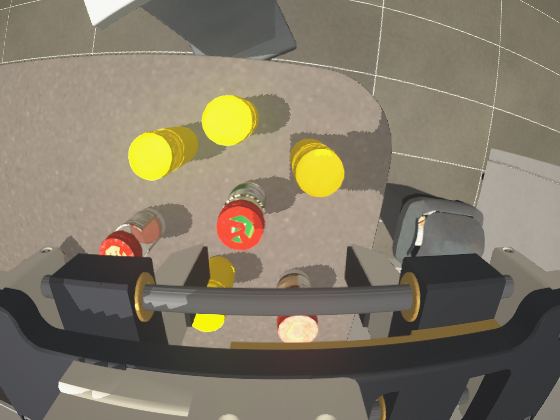

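The wrist view shows the red cap with the green mark at (241,226); I predicted (241,229). I'll refine with a red-blob centroid and fit the ledge more precisely.

```bash
python3 - <<'E'
from h import *
from scipy.optimize import least_squares
np.set_printoptions(precision=1,suppress=True)
def blob(f,c,r):
    im=cv2.imread(f); h=cv2.cvtColor(im,cv2.COLOR_BGR2HSV)
    m=(((h[...,0]<8)|(h[...,0]>172))&(h[...,1]>150)&(h[...,2]>150)).astype(np.uint8)
    k=np.zeros_like(m); cv2.circle(k,c,r,1,-1); m&=k
    cs=max(cv2.findContours(m,0,2)[0],key=cv2.contourArea); return cv2.minEnclosingCircle(cv2.convexHull(cs))
w=blob('pics/wrist1.png',(241,226),32); t=blob('pics/top0.png',(213,229),15)
print(w,t, atz('wrist',w[0],106),atz('top',t[0],106))
# ledge silhouette fit in top
im=cv2.imread('pics/top0.png'); h=cv2.cvtColor(im,cv2.COLOR_BGR2HSV)
m=((h[...,0]>8)&(h[...,0]<28)&(h[...,1]>80)&(h[...,2]>120)).astype(np.uint8)
k=np.zeros_like(m); k[112:260,296:376]=1; m&=k
c=max(cv2.findContours(m,0,1)[0],key=cv2.contourArea)
hu=cv2.convexHull(c); r=cv2.minAreaRect(hu); print(r)
q=cv2.boxPoints(r); print(q)
P=np.array([atz('top',p,90) for p in q]); print(P, P.mean(0))
def mk(p): # center x,y, angle
    x,y,a=p; u=np.array([np.cos(a),np.sin(a)]); v=np.array([u[1],-u[0]])
    return [np.r_[np.array([x,y])+su*160*u+sv*36*v,90] for su,sv in((-1,-1),(-1,1),(1,1),(1,-1))]
def cost(p):
    pr=np.array([proj('top',X) for X in mk(p)]); return np.array([min(np.linalg.norm(pr-b,axis=1)) for b in q])
s=least_squares(cost,[550,-350,.31]); print(s.x,cost(s.x))
pr=np.array([proj('top',X) for X in mk(s.x)]);print(pr)
big=cv2.resize(im[100:270,280:400],None,fx=3.5,fy=3.5)
cv2.polylines(big,[((pr-[280,100]+.5)*3.5).astype(int)],True,(255,0,0),1)
cv2.imwrite('pics/ledge.png',big)
E
```

```text
((239.0, 225.5), 24.622243881225586) ((213.0, 229.0), 9.486932754516602) [444.3 -59.5 106. ] [447.6 -63.1 106. ]
((335.4788818359375, 185.0269775390625), (136.31919860839844, 31.527671813964844), 71.73711395263672)
[[299.1 125.2]
 [329.1 115.4]
 [371.8 244.8]
 [341.9 254.7]]
[[ 690.3 -268.9   90. ]
 [ 712.6 -340.9   90. ]
 [ 403.1 -432.4   90. ]
 [ 381.5 -361.7   90. ]] [ 546.9 -351.    90. ]Traceback (most recent call last):
  File "<stdin>", line 24, in <module>
    return func(*args, **kwargs)
    result = trf(vector_fun.fun, vector_fun.jac, x0, f0, J0, lb, ub, ftol, xtol,
                 gtol, max_nfev, x_scale, loss_function, tr_solver,
                 tr_options.copy(), verbose, callback=callback_wrapped)
    return trf_no_bounds(
        fun, jac, x0, f0, J0, ftol, xtol, gtol, max_nfev, x_scale,
        loss_function, tr_solver, tr_options, verbose, callback=callback)
    J = jac(x)
    self._update_jac()
    ~~~~~~~~~~~~~~~~^^
    self.J = self.jac_wrapped(xp_copy(self.x), f0=self.f)
             ~~~~~~~~~~~~~~~~^^^^^^^^^^^^^^^^^^^^^^^^^^^^
    J, dct = approx_derivative(
 
[... 457 characters left out ...]
  df = [f_eval - f0 for f_eval in f_evals]
                                    ^^^^^^^
    f = np.atleast_1d(self.fun(x, *self.args, **self.kwargs))
                      ~~~~~~~~^^^^^^^^^^^^^^^^^^^^^^^^^^^^^^
    return np.atleast_1d(self.fun(x))
                         ~~~~~~~~^^^
    return self.f(x, *self.args, **self.kwargs)
           ~~~~~~^^^^^^^^^^^^^^^^^^^^^^^^^^^^^^
  File "<stdin>", line 23, in cost
  File "h.py", line 19, in proj
    m,R,t=cam(n); c=R@np.asarray(X,float)+t
          ~~~^^^
  File "h.py", line 4, in cam
    m=viewer.camera_model(n); R=cv2.Rodrigues(np.array(m['rvec']))[0]; t=np.array(m['tvec']); return m,R,t
ValueError: time passes only in moves, steps and waits
```

>>> send_rows(moves=[[[13,0,-17],[0,0,0],75],[[13,20,-17],[0,0,0],75],[[0,20,0],[0,0,0],75],[[0,0,0],[0,0,0],75]])

```text
time: 2.82
tool_pos: [446.5, -57.7, 210.5]
tcp_rot: [-1.565, -0.009, -0.391]
contact_force: [0.5, 1.6, 0.3]
grip_width: 75.1
```

```bash
python3 - <<'E'
from h import *
np.set_printoptions(precision=1,suppress=True)
print(bot.get_obs()['tool_pos'],bot.get_obs()['tcp_rot'])
im=viewer.capture('wrist'); cv2.imwrite('pics/wrist2.png',im)
print(proj('wrist',[446,-61,106]))
print(delta([446,-61,91]))
E
```

```text
[446.5 -57.7 210.5] [-1.6 -0.  -0.4]
[270.8 214.2]
[ -1.  120.3  -4.1]
```

View pics/wrist2.png

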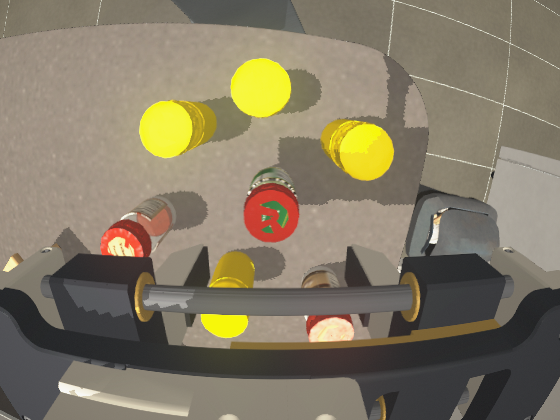

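The cap centre is at (271,212), against a prediction of (271,214), so they agree. Descending straight down.

>>> send_rows(moves=[[[-1,25,-4],[0,0,0],75],[[0,25,0],[0,0,0],75],[[0,25,0],[0,0,0],75],[[0,20,0],[0,0,0],75],[[0,14,0],[0,0,0],75],[[0,0,0],[0,0,0],75]])

```text
time: 3.62
tool_pos: [450.6, -58.4, 106.3]
tcp_rot: [-1.563, -0.024, -0.384]
contact_force: [-0.8, -0.1, -0.0]
grip_width: 74.7
```

```bash
python3 - <<'E'
from h import *
np.set_printoptions(precision=3,suppress=True)
o=bot.get_obs();print(o['tool_pos'],o['tcp_rot'],o['contact_force'])
print(delta([446,-61,91]))
E
```

```text
[450.63  -58.368 106.339] [-1.563 -0.024 -0.384] [-0.756 -0.143 -0.048]
[-3.668 15.225 -4.289]
```

>>> send_rows(moves=[[[-4,8,-4],[-0.4,0.9,1.4],75],[[0,7,0],[0,0,0],75],[[0,0,0],[0,0,0],75]])

```text
time: 4.0
tool_pos: [446.6, -60.6, 92.4]
tcp_rot: [-1.57, -0.001, -0.4]
contact_force: [-0.2, 0.6, -0.1]
grip_width: 74.9
```

```bash
cat >> h.py <<'E'
def rep(target=None,yaw=-0.40):
    o=bot.get_obs(); R=Ro.from_euler('xyz',o['tcp_rot'])
    print(o['time'],o['tool_pos'],o['tcp_rot'],o['contact_force'],o['grip_width'])
    print('turn',np.degrees((R.inv()*Ro.from_euler('xyz',[-np.pi/2,0,yaw])).as_rotvec()))
    if target is not None: print('shift',R.as_matrix().T@(np.asarray(target,float)-o['tool_pos']))
E
python3 - <<'E'
from h import *
np.set_printoptions(precision=3,suppress=True)
rep([446,-61,91])
E
```

```text
4.0 [446.631 -60.622  92.363] [-1.57  -0.001 -0.4  ] [-0.153  0.594 -0.088] 74.92398303062366
turn [-0.03   0.022  0.069]
shift [-0.436  1.362 -0.595]
```

Aligned. Closing the gripper.

>>> send_rows(moves=[[[0,1,0],[0,0,0],50],[[0,0,0],[0,0,0],35],[[0,0,0],[0,0,0],30],[[0,0,0],[0,0,0],30],[[0,0,0],[0,0,0],30],[[0,0,0],[0,0,0],30]])

```text
time: 4.75
tool_pos: [446.9, -60.8, 91.8]
tcp_rot: [-1.57, -0.002, -0.4]
contact_force: [0.6, -0.0, -0.5]
grip_width: 43.9
```

```bash
python3 - <<'E'
from h import *
np.set_printoptions(precision=3,suppress=True)
rep([446,-61,91])
E
```

```text
4.75 [446.881 -60.776  91.759] [-1.57  -0.002 -0.4  ] [ 0.643 -0.019 -0.506] 43.9209966513543
turn [-0.038  0.01   0.121]
shift [-0.726  0.757 -0.55 ]
```

>>> send_rows(moves=[[[0,-10,0],[0,0,0],30],[[0,-25,0],[0,0,0],30],[[0,-30,0],[0,0,0],30],[[0,-30,0],[0,0,0],30],[[0,-30,0],[0,0,0],30],[[0,-30,0],[0,0,0],30],[[0,-30,0],[0,0,0],30],[[0,-25,0],[0,0,0],30],[[0,0,0],[0,0,0],30]])

```text
time: 5.88
tool_pos: [444.8, -60.1, 312.9]
tcp_rot: [-1.57, -0.003, -0.4]
contact_force: [0.3, -1.0, -1.4]
grip_width: 44.5
```

```bash
python3 - <<'E'
from h import *
np.set_printoptions(precision=3,suppress=True)
rep([547,-351,300])
E
```

```text
5.875 [444.829 -60.111 312.913] [-1.57  -0.003 -0.4  ] [ 0.33  -1.047 -1.409] 44.45806277064067
turn [-0.048  0.022  0.188]
shift [ 207.251   13.4   -228.232]
```

>>> send_rows(moves=[[[10,0,-11],[0,0,0],30],[[22,0,-24],[0,0,0],30],[[22,0,-24],[0,0,0],30],[[22,0,-24],[0,0,0],30],[[22,0,-24],[0,0,0],30],[[22,0,-24],[0,0,0],30],[[22,0,-24],[0,0,0],30],[[22,0,-24],[0,0,0],30],[[22,0,-24],[0,0,0],30],[[12,0,-14],[0,0,0],30],[[0,0,0],[0,0,0],30]])

```text
time: 7.25
tool_pos: [540.6, -353.8, 292.1]
tcp_rot: [-1.567, 0.024, -0.402]
contact_force: [0.3, 1.1, -2.2]
grip_width: 43.8
```

```bash
python3 - <<'E'
from h import *
np.set_printoptions(precision=3,suppress=True)
rep([547,-351,300])
for n in ('wrist','top'):
    im=viewer.capture(n); cv2.imwrite(f'pics/{n}3.png',im)
for X in ([547,-351,90],[666.4,-311.5,175],[436.2,-385.8,175]): print(proj('wrist',X))
E
```

```text
7.25 [ 540.591 -353.819  292.14 ] [-1.567  0.024 -0.402] [ 0.338  1.107 -2.163] 43.83821753754781
turn [-0.23  -0.116 -1.375]
shift [ 4.606 -7.952  5.134]
[278.621 196.2  ]
[365.554 313.178]
[185.149 113.193]
```

View pics/wrist3.png

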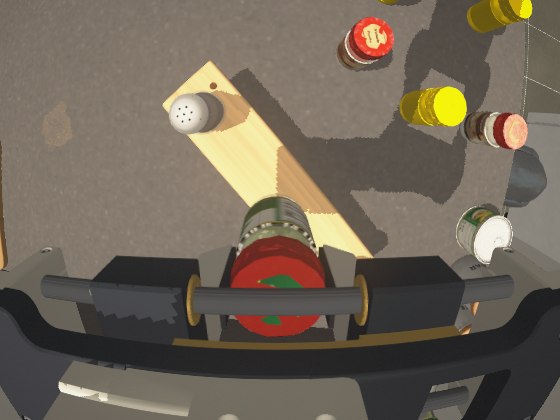

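View pics/top3.png

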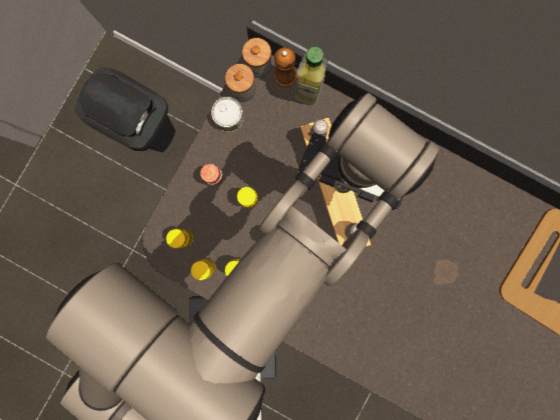

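The wrist view shows the jar held upright in the jaws. The right shaker's top is at (188,114), predicted (185,113). The board edges are visible, so I'll measure the board's centreline from them.

```bash
python3 - <<'E'
from h import *
np.set_printoptions(precision=1,suppress=True)
im=cv2.imread('pics/wrist3.png'); cv2.imwrite('pics/w3c.png',cv2.resize(im[50:270,150:390],None,fx=2.7,fy=2.7,interpolation=cv2.INTER_CUBIC))
# board edge px (column scan) by orange-ish mask
h=cv2.cvtColor(im,cv2.COLOR_BGR2HSV)
for r in (75,85,130,150,170,190,220,240):
    m=np.where((h[r,:,0]>10)&(h[r,:,0]<28)&(h[r,:,1]>60)&(h[r,:,2]>95))[0]; m=m[(m>150)&(m<380)]
    print(r,m.min(),m.max())
print(atz('wrist',[211,61.5],90),atz('wrist',[164,104.5],90))
a=atz('wrist',[188,114],178); print(a)
E
```

```text
75 192 225
85 181 239
130 202 291
150 199 305
170 217 306
190 234 321
220 248 352
240 240 361
[ 385.8 -359.4   90. ] [ 405.3 -424.3   90. ]
[ 438.2 -383.2  178. ]
```

View pics/w3c.png

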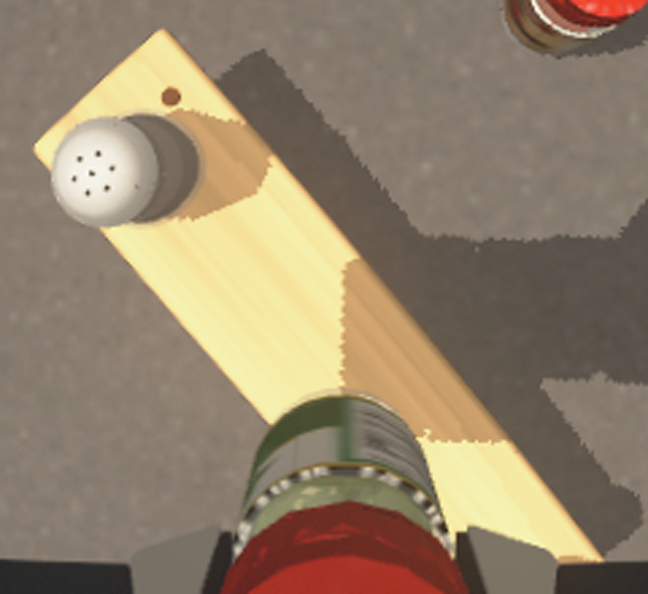

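```bash
python3 - <<'E'
from h import *
np.set_printoptions(precision=2,suppress=True)
rep()
N=np.array([atz('wrist',p,90)[:2] for p in ([210.4,61.1],[279.6,142.6],[371.5,255.6])])
F=np.array([atz('wrist',p,90)[:2] for p in ([163.3,105.6],[188.9,134.4],[248.1,205.6])])
print(N,F)
d=N[2]-N[0]; d/=np.linalg.norm(d); n=np.array([d[1],-d[0]])
print('dir',d,np.degrees(np.arctan2(d[1],d[0])),'near off',N@n,'far off',F@n)
mid=(np.mean(N@n)+np.mean(F@n))/2
for c in ([547,-351],[551,-348.6],[546,-350]): print(c,'across err',np.array(c)@n-mid,'along',np.array(c)@d)
s=[438.2,-383.2]; t=[666.4,-311.5]; t2=[436.2,-385.8]
print('shaker along',np.array(s)@d,np.array(t)@d,np.array(t2)@d,'corner',N[0]@d+160)
E
```

```text
7.35 [ 540.62 -352.18  293.  ] [-1.57  0.02 -0.4 ] [-0.33  0.39 -1.41] 44.07491434537263
turn [-0.25 -0.04 -1.35]
[[ 385.06 -359.82]
 [ 494.34 -327.71]
 [ 655.5  -277.86]] [[ 406.04 -425.56]
 [ 447.13 -412.34]
 [ 543.7  -385.58]]
dir [0.96 0.29] 16.858559154472456 near off [456.02 456.99 456.02] far off [525.02 524.29 526.69]
[547, -351] across err 3.7092817001071694 along 421.69836909802206
[551, -348.6] across err 2.5724653748529818 along 426.2224876467159
[546, -350] across err 2.462248033230594 along 421.03135557966095
shaker along 308.23587782999596 547.4223839898891 305.5678044516882 corner 424.16574601347185
```

>>> send_rows(moves=[[[5,20,4],[-0.2,0,-1.4],30],[[3,20,3],[0,0,0],30],[[0,20,0],[0,0,0],30],[[0,15,0],[0,0,0],30],[[0,0,0],[0,0,0],30]])

```text
time: 7.98
tool_pos: [550.0, -344.4, 216.7]
tcp_rot: [-1.569, -0.002, -0.397]
contact_force: [0.6, 0.1, -1.4]
grip_width: 44.2
```

```bash
python3 - <<'E'
from h import *
np.set_printoptions(precision=2,suppress=True)
rep([551,-347.6,182])
E
```

```text
7.975 [ 550.05 -344.37  216.66] [-1.57 -0.   -0.4 ] [ 0.6   0.09 -1.43] 44.154399974402246
turn [-0.08  0.18  0.1 ]
shift [ 2.07 34.66 -2.66]
```

>>> send_rows(moves=[[[2,7,-2.5],[0,0,0],30],[[0,7,0],[0,0,0],30],[[0,7,0],[0,0,0],30],[[0,0,0],[0,0,0],30]])

```text
time: 8.48
tool_pos: [551.6, -348.0, 196.2]
tcp_rot: [-1.57, -0.005, -0.397]
contact_force: [-0.6, -0.7, -1.1]
grip_width: 43.8
```

```bash
python3 - <<'E'
from h import *
np.set_printoptions(precision=2,suppress=True)
rep([551,-347.6,182])
im=viewer.capture('wrist'); cv2.imwrite('pics/wrist4.png',im)
im=viewer.capture('scene'); cv2.imwrite('pics/scene4.png',cv2.resize(im[150:330,200:420],None,fx=3.3,fy=3.3))
E
```

```text
8.475 [ 551.56 -348.03  196.18] [-1.57 -0.   -0.4 ] [-0.58 -0.73 -1.08] 43.80245763562269
turn [-0.03  0.18  0.27]
shift [-0.75 14.18  0.17]
```

View pics/scene4.png

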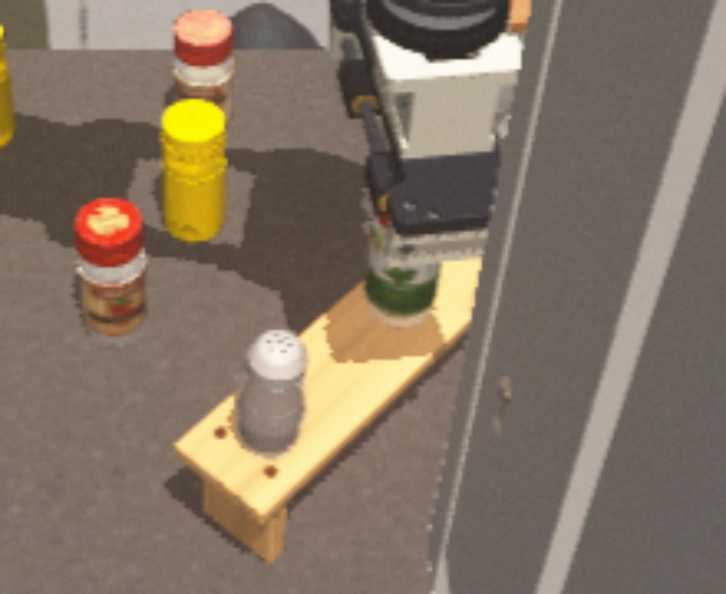

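View pics/wrist4.png

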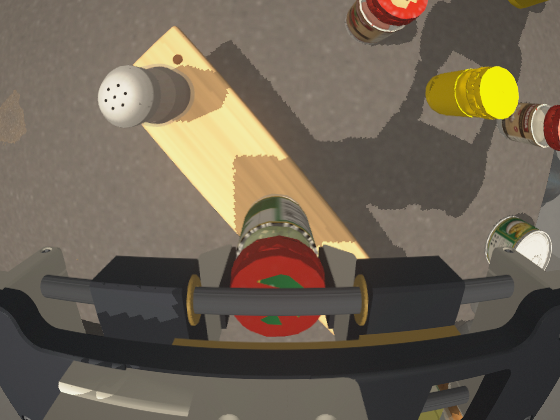

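```bash
python3 - <<'E'
from h import *
im=viewer.capture('scene'); big=cv2.resize(im[150:330,200:420],None,fx=3.6,fy=3.3,interpolation=cv2.INTER_CUBIC)
m,R,t=cam('scene'); K=np.array([[m['fx'],0,m['cx']],[0,m['fy'],m['cy']],[0,0,1]])
def dr(pts,col):
    p=cv2.projectPoints(np.array(pts,float),m['rvec'],t,K,None)[0][:,0]
    p=(p-[200,150]+.5)*[3.6,3.3]; cv2.polylines(big,[p.astype(int)],True,col,1)
c=np.array([551,-348.]);a=np.linspace(0,6.28,40)
for z,col in((90,(255,0,0)),(104.4,(0,0,255))): dr([[c[0]+21*np.cos(x),c[1]+21*np.sin(x),z] for x in a],col)
d=np.array([.957,.290]);n=np.array([.29,-.957])
for ac in (491,):
  o=424.5*d+ac*n
  dr([np.r_[o+su*160*d+sv*36*n,90] for su,sv in((-1,-1),(-1,1),(1,1),(1,-1))],(255,0,255))
cv2.imwrite('pics/scene5.png',big)
E
```

```text
(no output)
```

View pics/scene5.png

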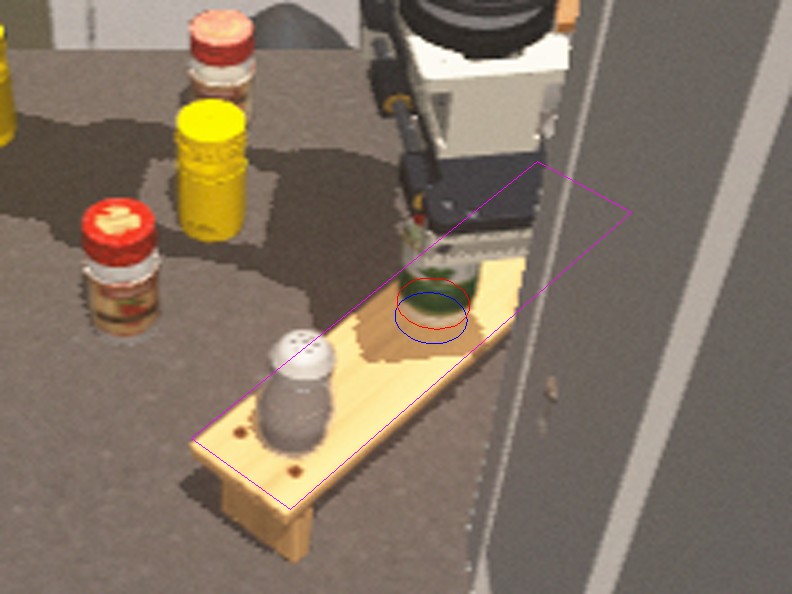

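The overlay puts the foot in the middle of the board, with calibration error of 1–2 px. Lowering gently.

>>> send_rows(moves=[[[0,4,0],[0,0,0.2],30],[[0,4,0],[0,0,0],30],[[0,2,0],[0,0,0],30],[[0,1,0],[0,0,0],30],[[0,0,0],[0,0,0],30]])

```text
time: 9.25
tool_pos: [552.1, -348.4, 185.7]
tcp_rot: [-1.571, -0.003, -0.397]
contact_force: [0.8, -0.9, -0.8]
grip_width: 44.1
```

```bash
python3 - <<'E'
from h import *
np.set_printoptions(precision=2,suppress=True)
rep([551,-347.6,182])
E
```

```text
9.25 [ 552.09 -348.35  185.72] [-1.57 -0.   -0.4 ] [ 0.77 -0.88 -0.83] 44.06000902624553
turn [0.01 0.19 0.18]
shift [-1.31  3.72  0.27]
```

>>> send_rows(moves=[[[-1,1.5,0],[0,0,0.2],30],[[0,1,0],[0,0,0],30],[[0,0,0],[0,0,0],30]])

```text
time: 9.62
tool_pos: [551.2, -348.0, 183.3]
tcp_rot: [-1.571, 0.0, -0.397]
contact_force: [0.9, 0.3, -1.0]
grip_width: 43.8
```

>>> send_rows(moves=[[[0,1,0],[0,0,0],30],[[0,0,0],[0,0,0],30]])

```text
time: 9.88
tool_pos: [551.2, -348.0, 182.3]
tcp_rot: [-1.571, 0.0, -0.397]
contact_force: [0.2, -0.0, -1.6]
grip_width: 43.8
```

>>> send_rows(moves=[[[0,0.7,0],[0,0,0],30],[[0,0,0],[0,0,0],30]])

```text
time: 10.12
tool_pos: [551.3, -348.1, 181.8]
tcp_rot: [-1.571, -0.0, -0.397]
contact_force: [1.2, -0.3, -2.1]
grip_width: 44.0
```

>>> send_rows(moves=[[[0,0.7,0],[0,0,0],30],[[0,0,0],[0,0,0],30]])

```text
time: 10.38
tool_pos: [551.4, -348.2, 181.8]
tcp_rot: [-1.571, -0.001, -0.397]
contact_force: [-0.9, -0.4, -0.5]
grip_width: 43.9
```

>>> send_rows(moves=[[[0,1,0],[0,0,0],30],[[0,0,0],[0,0,0],30]])

```text
time: 10.62
tool_pos: [551.6, -348.2, 181.8]
tcp_rot: [-1.572, -0.002, -0.397]
contact_force: [-0.3, 0.7, 0.3]
grip_width: 44.0
```

```bash
python3 - <<'E'
from h import *
np.set_printoptions(precision=2,suppress=True)
rep([551,-347.6,182])
im=viewer.capture('scene'); cv2.imwrite('pics/scene6.png',cv2.resize(im[200:290,270:370],None,fx=6,fy=6,interpolation=cv2.INTER_CUBIC))
rep()
E
```

```text
10.625 [ 551.55 -348.24  181.82] [-1.57 -0.   -0.4 ] [-0.34  0.73  0.34] 44.02535069533634
turn [0.05 0.19 0.14]
shift [-0.76 -0.18  0.38]
10.675 [ 551.6  -348.32  181.81] [-1.57 -0.   -0.4 ] [-0.19  1.14  3.45] 43.61686312582677
turn [0.06 0.19 0.15]
```

View pics/scene6.png

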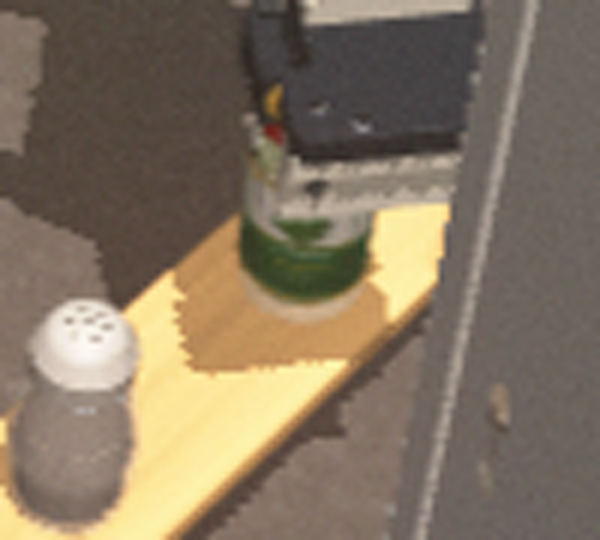

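The height has stopped at 181.8 mm, exactly 90 above the grasp height, and the force is rising. The foot is on the board with wood visible all round it. Releasing.

>>> send_rows(moves=[[[0,0,0],[0,0,0],47],[[0,0,0],[0,0,0],52],[[0,0,0],[0,0,0],62],[[0,0,0],[0,0,0],70],[[0,0,0],[0,0,0],70]])

```text
time: 11.3
tool_pos: [551.6, -348.4, 180.8]
tcp_rot: [-1.572, -0.002, -0.397]
contact_force: [0.2, 0.9, -0.1]
grip_width: 69.8
```

>>> send_rows(moves=[[[0,-5,0],[0,0,0],70],[[0,-10,0],[0,0,0],70],[[0,-20,0],[0,0,0],70],[[0,-25,0],[0,0,0],70],[[0,-25,0],[0,0,0],70],[[0,-20,0],[0,0,0],70],[[0,0,0],[0,0,0],70]])

```text
time: 12.18
tool_pos: [551.7, -348.4, 293.6]
tcp_rot: [-1.573, -0.006, -0.397]
contact_force: [-0.3, 0.3, -1.1]
grip_width: 70.1
```

```bash
python3 - <<'E'
from h import *
np.set_printoptions(precision=2,suppress=True)
rep()
im=viewer.capture('wrist'); cv2.imwrite('pics/wrist7.png',im)
im=viewer.capture('scene'); cv2.imwrite('pics/scene7.png',cv2.resize(im[150:330,200:420],None,fx=3.3,fy=3.3))
E
```

```text
12.175 [ 551.74 -348.39  293.63] [-1.57 -0.01 -0.4 ] [-0.35  0.32 -1.13] 70.0569584227813
turn [0.12 0.19 0.34]
```

View pics/wrist7.png

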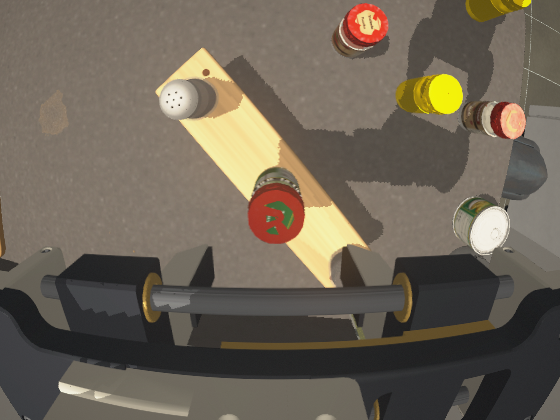

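View pics/scene7.png

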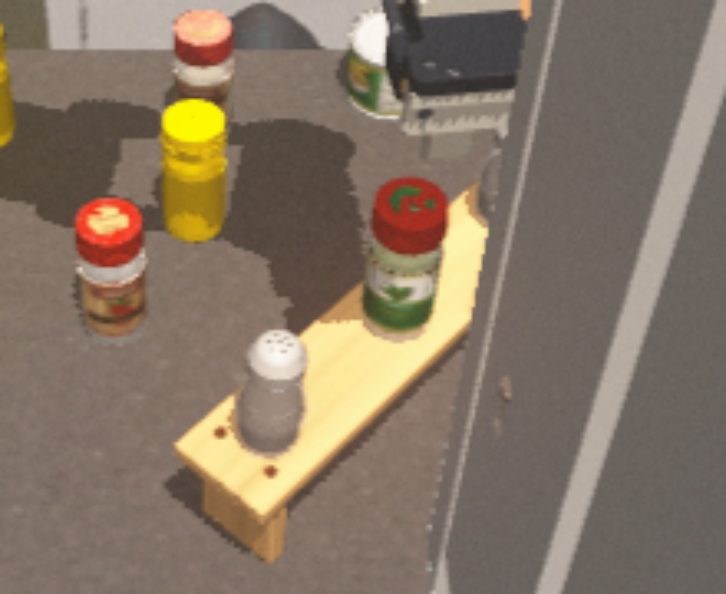

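The jar stands upright on the board. I'll back the arm off for a clear top view.

>>> send_rows(moves=[[[-20,-15,25],[0,0,0],70],[[-20,-15,25],[0,0,0],70],[[-20,0,30],[0,0,0],70],[[-20,0,35],[0,0,0],70],[[-20,0,35],[0,0,0],70],[[-20,0,35],[0,0,0],70],[[-20,0,35],[0,0,0],70],[[-20,0,35],[0,0,0],70],[[-20,0,35],[0,0,0],70],[[0,0,0],[0,0,0],70]])

```text
time: 13.52
tool_pos: [491.0, 0.4, 310.2]
tcp_rot: [-1.57, 0.021, -0.399]
contact_force: [-0.3, -0.4, 0.1]
grip_width: 69.8
```

```bash
python3 - <<'E'
from h import *
np.set_printoptions(precision=1,suppress=True)
rep()
im=viewer.capture('top'); cv2.imwrite('pics/top8.png',cv2.resize(im[100:290,150:400],None,fx=3.1,fy=3.1,interpolation=cv2.INTER_CUBIC))
a=cv2.imread('pics/top0.png')
h=cv2.cvtColor(im,cv2.COLOR_BGR2HSV); m=(((h[...,0]<8)|(h[...,0]>172))&(h[...,1]>150)&(h[...,2]>100))
k=np.zeros_like(m); k[150:220,300:370]=1; ys,xs=np.where(m&k); c=[xs.mean(),ys.mean()]
print(c,atz('top',c,196))
E
```

```text
13.525 [491.    0.4 310.2] [-1.6  0.  -0.4] [-0.3 -0.4  0.1] 69.78980611408062
turn [-0.   0.1 -1.2]
[np.float64(340.0187969924812), np.float64(177.51127819548873)] [ 551.3 -349.8  196. ]
```

View pics/top8.png

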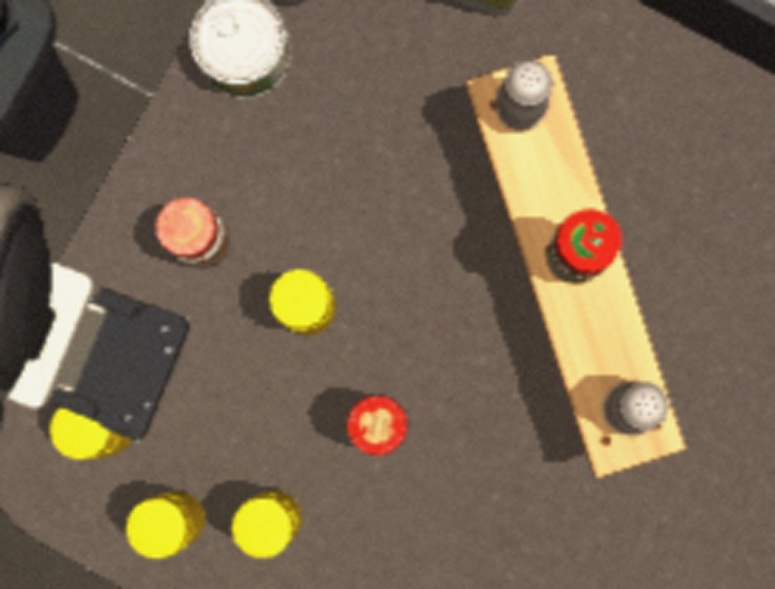

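```bash
python3 - <<'E'
from plant import bot
print(bot.close_job())
E
```

```text
the job is handed in; nothing more can be done
None
```

The green-label jar is standing upright on the ledge, about midway between the two shakers, and I've handed the job in. I gripped it by the cap, lifted it clear of the other jars, and lowered it in roughly 1 mm steps until the board took its weight. Then I let go and backed the arm away. The run took about 13.6 s.

- **Position:** the last top view puts the jar at (551, -350). The ledge middle came out between (547, -351) and (551, -349), depending on the method, and the wrist and top cameras disagreed by 2–4 mm across the board. With about 15 mm of wood on each side of the foot, the whole foot should still be on the board.
- **Contact:** the tool stopped 90 mm above its grasp height, which matches the ledge, with about 3 N of force.
- **Other things:** the shakers and the other two jars look unmoved in the last pictures, and nothing was touching the robot. No check failed.

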